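Dip the gearbox and present the dipstick for reading

ROBOT

A 6-joint arm with a two-finger parallel gripper is mounted at the origin on a cart in front of the work surface, level with it; the furniture and walls round the work are solid. World frame = base frame: x ahead of the robot, y to its left, z up, the work surface at z = 0. Lengths are in m, angles in rad, forces in N, time in s.
With the tool pointing down it reaches from about 0.35 to 0.8 m from the base axis. Payload 7.3 kg.
Tool frame: the origin (TCP) lies between the finger pads; the fingertips stand 25 mm ahead of it and the grasp point (between the pads) lies 6 mm ahead of it (r.tip_extent is the distance from the TCP to the fingertips, in m); z points along the fingers, y is the line along which they close (so a half turn about z gives the same grasp; the last joint's range is limited). The gripper opens to 85 mm and grips with 20 to 120 N. Pads are 22 mm wide; open, the fingers measure 114 mm over their backs; the gripper's body (76 mm by 85 mm) begins 54 mm behind the grasp point. The pads swing forward as they close: fully open they stand 13 mm farther back than shut.
Start: joints at [1.149, 0.342, 1.524, -0, 1.275, -0.146], TCP at [0.143, 0.505, 0.256] pointing down, gripper open.
Joint ranges: [-2.53, 2.53], [-0.77, 2.02], [0.04, 2.7], [-1, 4.14], [0.28, 2.66], [-3.11, 3.11]. Speed limits (rad/s): [2.57, 2.57, 3.14, 3.14, 3.14, 3.14].

INTERFACE

Orientations are given as a unit quaternion [x, y, z, w].
In Python, from workcell import r, command_gripper, optics gives the robot as it stands. The module is installed in compiled form; this text tells all that it offers. Calls block until the motion is done:
- r.reach(position, orientation): joint-space move of the TCP to a pose.
- r.move_straight(position, orientation=None, speed=0.15, max_force=None): straight line of the TCP; orientation=None keeps the orientation; speed is the mean speed in m/s. With max_force (N) it stops when the force on the tool has changed by that much, and returns True; else False.
- r.movej(angles): joint-space move.
- command_gripper(opening, force=None): finger opening in m; force is the grip in N (None keeps the last); returns when the fingers have stopped.
- r.hold(seconds).
- r.solve_ik(position, orientation): joint angles nearest the present ones, or None.
- r.read_state(): the state.
- optics.get_image(name): name is "scene" or "side" or "wrist"; returns (picture, depth): 420x560x3 uint8, red, green, blue; 420x560 float32, m along the optical axis (not along the pixel's ray), 0 where there is no reading.
- optics.camera_model(name): a dict with "K" (3x3 intrinsics, pixels), "R" (3x3) and "t" (3): a world point X has camera coordinates R X + t; the wrist camera has in their place "tool_from_camera" (4x4, takes a point from camera to tool coordinates, whose origin is the TCP and whose axes are the flange's). Camera axes: x right, y down, z forward; pixel columns grow to the right and rows downward; lengths in m; the calibration is good to about 2 mm. A picture is of the moment at which its call begins: read the wrist's pose just before it. camera_model takes no time and is no camera call.
A pose or a line that the arm cannot do raises r.PlanningError and nothing moves.
- r.finish_job(): hands the job in; it is judged then, once.
The state is a dict: "time_s": time; "joint_positions": joint angles; "dq": joint speeds; "tau": joint torques, N m; "eef_pos": TCP position; "eef_rot": TCP orientation; "contact_force": force on the tool from outside, world axes, zero at the start; "torque": the same for the moment, N m; "grip_width": finger opening in m; "grip_force": force on a finger pad.
Only numpy, scipy, OpenCV 4.12 (cv2) and the standard library are available. Lean on these libraries where they do the work, as an engineer would, in place of code of your own. Each camera call takes 0.05 s, during which the arm holds its last target. There are 200 camera calls.

TASK

Take a gearbox oil-level reading: lift the steel dipstick's eye up and off the hook of its stand, gently push the rod straight down the gearbox's flared steel tube until its collar stops fully home on the rim, then draw it out again until it is clear. Finish while still holding the dipstick in the gripper, quite still, with the rod level (horizontal) for reading, the whole of it at least 15 cm above the bench and touching nothing but the gripper; do not put it down or let go. Do not drop the dipstick, and leave everything else on the bench where it is.

Things in the scene. Friction and masses are not known exactly. Their poses are not given: they have to be found in the camera images.
- dipstick: Dipstick, 70 g, hanging upright by its eye, free to swing a little. Origin on its axis at the collar's underside; z along the rod to the eye. Steel rod 8 mm thick, 80 mm long, below the origin, last 6 mm tapered, four dark grooves near the tip. Above: collar disc 30 mm across, 7 mm thick; neck 10 mm thick to z 28 mm; black tab; wire eye.
- tip (a point): The rod's lower tip, 80 mm below the dipstick's origin on its axis. Same axes as the dipstick.
- grip (a point): Middle of the flat black grip tab, 50 mm above the dipstick's origin; same axes. The tab is 10 mm thick along x, 26 mm wide along y, from z 28 to 70 mm of the dipstick. Take it across the thickness; the hook bar runs along x 46 mm above this point, so the fingers come in slantwise, up to 45 degrees off the rod, from the +y or -y side.
- eye (a point): Centre of the wire eye, 86 mm above the dipstick's origin; same axes. A ring in the y-z plane, inner diameter 27 mm, outer 41 mm, wire 7 mm.
- hook_stand: Fixed steel stand. Origin on the bench below the hanging place; z up; the hook points along -x, roughly to the robot. Base plate 100 x 100 x 10 mm from x 35 to 135 mm; post 6 mm thick at x 80 mm; at its top a level bar 6 mm thick, axis 212 mm high, runs to x -15 mm and there turns up to 11 mm above the bar axis (outer face at x -20 mm). Nothing stands above.
- hook (a point): Point on the bar's axis where the eye hangs, 212 mm above the bench; axes of the stand. Hanging, the dipstick's origin is 96.5 mm below it, its x axis along the bar. Lifted 9 to 20 mm (about 14), the eye passes over the upturned end: then move along the stand's -x, clear after 60 mm.
- gearbox: Fixed grey gearbox. Origin on the bench on the axis of its upright steel dipstick tube, z up. The tube stands at the -x end; the housing extends from it along +x, about 155 mm long, 72 mm high, 137 mm wide over a shaft stub on its +y side. A closed hex filler plug, 84 mm high, stands 110 mm from the tube. Nothing is higher than the tube.
- tube_mouth (a point): Centre of the tube's flared mouth at rim level, 100 mm above the bench; axes of the gearbox. 19 mm across inside, 26 mm outside, narrowing over 16 mm to a bore 13 mm across, deeper than the rod is long: the collar stops on the rim with the dipstick's origin at this point.
- tape_roll: Bystander: black tape roll, 67 mm across, 19 mm high, lying flat; origin under its centre. Loose, to be left alone.
- multimeter: Bystander: green multimeter, 178 x 90 x 50 mm, lying flat; origin under its centre. Loose, to be left alone.
- grease_tin: Bystander: flat tin with a red lid, 66 mm across, 36 mm high; origin under its centre. Loose, to be left alone.
- side_cutter: Bystander: side cutters with red handles, 168 x 56 x 14 mm, lying flat; origin under the centre. Loose, to be left alone.
- red_tin: Bystander: small red paint tin, 56 mm across, 72 mm high; origin under its centre. Loose, to be left alone.
Things that resemble listed ones, but are neither listed nor needed, are in the scene too. Of the things shaped like the dipstick, the bare steel one is meant.

How it is judged:
On the way, in this order (a step that is already met when the one before it is completed fails the run):
1. the dipstick is off the hook, held by the gripper, touching the stand no more (distance between eye and hook above 0.05 m and contact force between the fingers and dipstick above 0.5 N and contact force between dipstick and gearbox below 0.05 N and contact force between dipstick and hook_stand below 0.05 N), for 0.1 s.
2. the dipstick is in the tube with its collar home on the rim (within 3.5 mm) (z of dipstick in the frame of gearbox below 0.1035 m and horizontal distance between dipstick and tube_mouth below 0.005 m and angle between the z axis of dipstick and the z axis of gearbox, either way round below 0.1 rad and height (world z) of tip below 0.05 m), for 0.15 s.
3. the dipstick is drawn out, its tip at least 10 mm above the tube's rim, held by the gripper (z of tip in the frame of tube_mouth above 0.01 m and contact force between the fingers and dipstick above 0.5 N and contact force between dipstick and gearbox below 0.05 N and contact force between dipstick and hook_stand below 0.05 N), for 0.1 s.
At the end, for the whole second after the job is handed in: The gripper holds the dipstick still (under 3 cm/s and 0.3 rad/s), its rod within 0.2 rad of level, tip and eye both over 14 cm above the bench, and it touches neither gearbox, stand nor bystanders (contact force between the fingers and dipstick above 0.5 N and angle between dipstick's own z axis and vertical between 1.37 and 1.77 rad and height (world z) of each of tip, eye above 0.14 m and linear speed of dipstick below 0.03 m/s and angular speed of dipstick below 0.3 rad/s and contact force between dipstick and gearbox below 0.05 N and contact force between dipstick and hook_stand below 0.05 N and contact force between dipstick and tape_roll below 0.05 N and contact force between dipstick and multimeter below 0.05 N and contact force between dipstick and grease_tin below 0.05 N and contact force between dipstick and side_cutter below 0.05 N and contact force between dipstick and red_tin below 0.05 N); the arm keeps its last pose, push and grip.
It fails at once if the dipstick is dropped (its collar comes lower than 5 cm above the bench) (height (world z) of dipstick below 0.05 m).
It fails at once if the dipstick is forced against the gearbox with more than 45 N (contact force between dipstick and gearbox above 45 N).
It fails at once if a bystander (tape roll, multimeter, grease tin, side cutters or red tin) is moved by more than 3 cm (distance of any of tape_roll, multimeter, grease_tin, side_cutter, red_tin from where it was at the start of the episode above 0.03 m).
It also fails if it takes over 54 s, if anything falls off the work surface, if the arm or the gripper's body presses on something with over 40 N, if the wrist force passes 120 N, or if a joint passes its speed limit or range.

## Working session

There is one attempt and no reset: what is moved stays moved. The work goes in short steps, each a Python script; the robot and the scene stay as the last script left them, time stands still between calls to the robot, and variables do not carry over. Pictures are saved under pics/ and viewed, at most 10 in all, crops included, and the job is handed in when it is done.

```bash
mkdir -p pics; cat > h.py <<'E'
import numpy as np, cv2
from scipy.spatial.transform import Rotation as Rot
from workcell import r, command_gripper, optics
def cloud(name):
    s=r.read_state(); im,d=optics.get_image(name); m=optics.camera_model(name); K=np.array(m['K'])
    v,u=np.mgrid[:420,:560]; P=np.stack([(u-K[0,2])/K[0,0]*d,(v-K[1,2])/K[1,1]*d,d],-1)
    if name=='wrist':
        T=np.array(m['tool_from_camera']); P=P@T[:3,:3].T+T[:3,3]
        P=P@Rot.from_quat(s['eef_rot']).as_matrix().T+s['eef_pos']
    else: P=(P-np.array(m['t']))@np.array(m['R'])
    P[d==0]=np.nan
    return im,P
E
python3 - <<'E'
from h import *
for n in('scene','side'):
    im,P=cloud(n); np.savez(n+'0.npz',im=im,P=P); cv2.imwrite(f'pics/{n}0.png',im[...,::-1])
    m=optics.camera_model(n); print(n,-np.array(m['R']).T@m['t'])
print(r.read_state(),r.tip_extent)
E
```

```text
scene [-0.24418142 -0.61761334  1.0517985 ]
side [ 0.81621829 -1.34058693  0.84803623]
{'time_s': 0.1, 'joint_positions': array([ 1.14899783e+00,  3.42664143e-01,  1.52490553e+00, -1.73167978e-05,
        1.27539899e+00, -1.46023813e-01]), 'dq': array([-0.00023583,  0.00021993, -0.00292304, -0.00091759, -0.00245507,
       -0.00150959]), 'tau': array([ 1.24565930e-03, -4.34450841e+01, -2.46490413e+01, -3.87936470e-04,
        4.81966723e-03, -3.30147736e-05]), 'eef_pos': array([0.14281801, 0.50487253, 0.25569524]), 'eef_rot': array([ 1.37448283e-01,  9.90508706e-01, -6.62781468e-04, -1.84768440e-04]), 'contact_force': array([-0.54710698, -0.01724868, -0.93785831]), 'torque': array([-0.03676532, -0.01004358,  0.0719682 ]), 'grip_force': 0.0, 'grip_width': 0.08525456069740124} 0.025
```

View pics/scene0.png

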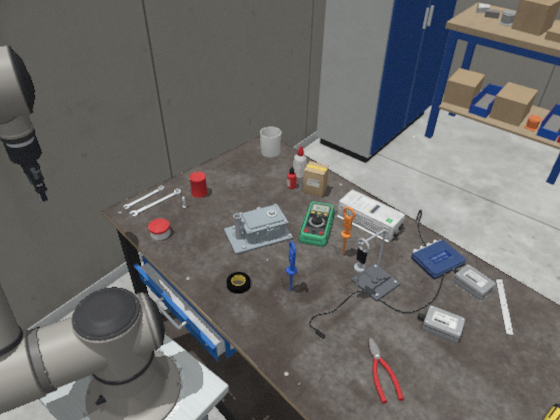

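View pics/side0.png

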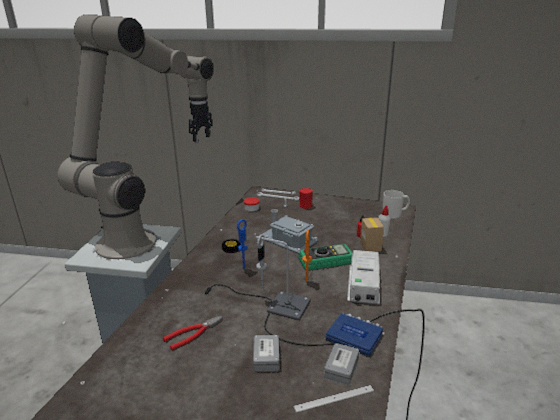

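Both views show three dipstick-shaped things. In the scene view they are blue at (292,262), orange at (347,228), and one with a steel rod and black tab hanging on the grey stand's hook at (362,255). The last one fits, as the bare steel one. The tube is at (239,222), at the left end of the gearbox.

```bash
python3 - <<'E'
from h import *
a=np.load('scene0.npz');b=np.load('side0.npz')
c=lambda im,u,v,w,h,s: cv2.resize(im[v:v+h,u:u+w],None,fx=s,fy=s,interpolation=cv2.INTER_CUBIC)
A=np.hstack([c(a['im'],270,200,140,100,2.85),c(b['im'],225,215,140,100,2.85)])
B=np.hstack([c(a['im'],220,190,140,100,2.85),c(b['im'],225,200,140,100,2.85)])
cv2.imwrite('pics/crop.png',np.vstack([A,B])[...,::-1])
for n,z in(('scene',a),('side',b)):
    P=z['P'];
    # clusters of high points over bench
    for lo,hi in((.085,.11),(.11,.15),(.15,.195),(.195,.24)):
        m=((P[...,2]>lo)&(P[...,2]<hi)&(P[...,0]>.3)&(P[...,0]<1)&(abs(P[...,1])<.6)).astype(np.uint8)
        k,l,st,_=cv2.connectedComponentsWithStats(m)
        for i in range(1,k):
            if st[i,4]>5: q=P[l==i]; print(n,lo,st[i],np.median(q,0).round(3),q.min(0).round(3),q.max(0).round(3),z['im'][l==i].mean(0).round())
E
```

```text
scene 0.085 [260 127  21  13  73] [0.955 0.394 0.088] [0.913 0.35  0.085] [0.997 0.433 0.095] [158. 159. 157.]
scene 0.085 [297 148   7   9  43] [0.916 0.218 0.096] [0.906 0.209 0.085] [0.929 0.233 0.109] [139.  60.  60.]
scene 0.085 [304 162  25  16 267] [0.869 0.117 0.097] [0.836 0.079 0.085] [0.913 0.158 0.102] [187. 166. 123.]
scene 0.085 [233 214   8   9  53] [0.522 0.154 0.096] [0.507 0.143 0.085] [0.533 0.167 0.104] [124. 127. 130.]
scene 0.085 [341 228  10  10  55] [ 0.674 -0.133  0.088] [ 0.662 -0.144  0.085] [ 0.691 -0.117  0.11 ] [179. 112.  59.]
scene 0.085 [377 257   4   8  17] [ 0.636 -0.264  0.1  ] [ 0.632 -0.266  0.086] [ 0.64  -0.26   0.109] [107. 108. 109.]
scene 0.085 [286 266  11   9  59] [ 0.46  -0.098  0.088] [ 0.448 -0.111  0.085] [ 0.477 -0.083  0.105] [ 48.  84. 159.]
scene 0.085 [356 273   4   5  13] [ 0.558 -0.248  0.095] [ 0.555 -0.25   0.088] [ 0.565 -0.242  0.103] [95. 96. 98.]
scene 0.11 [299 146   4   4  10] [0.92  0.22  0.113] [0.915 0.215 0.11 ] [0.927 0.228 0.121] [152.  59.  61.]
scene 0.11 [342 217  11  14  93] [ 0.674 -0.133  0.13 ] [ 0.668 -0.14
[... 2473 characters left out ...]

side 0.11 [287 263   2  13  24] [ 0.643 -0.265  0.132] [ 0.641 -0.27   0.111] [ 0.645 -0.261  0.15 ] [83. 83. 84.]
side 0.15 [237 219  10  13  62] [ 0.47  -0.096  0.17 ] [ 0.457 -0.115  0.15 ] [ 0.482 -0.079  0.188] [ 36.  59. 112.]
side 0.15 [306 229   4  14  49] [ 0.683 -0.143  0.171] [ 0.68  -0.153  0.15 ] [ 0.688 -0.113  0.191] [134.  78.  34.]
side 0.15 [258 241   7  19 100] [ 0.566 -0.252  0.174] [ 0.557 -0.261  0.15 ] [ 0.571 -0.227  0.194] [33. 32. 33.]
side 0.15 [287 249   2  15  28] [ 0.643 -0.264  0.171] [ 0.641 -0.267  0.151] [ 0.645 -0.256  0.194] [83. 83. 84.]
side 0.195 [254 233  35  17 128] [ 0.571 -0.256  0.215] [ 0.545 -0.268  0.196] [ 0.644 -0.228  0.225] [116. 119. 122.]
```

View pics/crop.png

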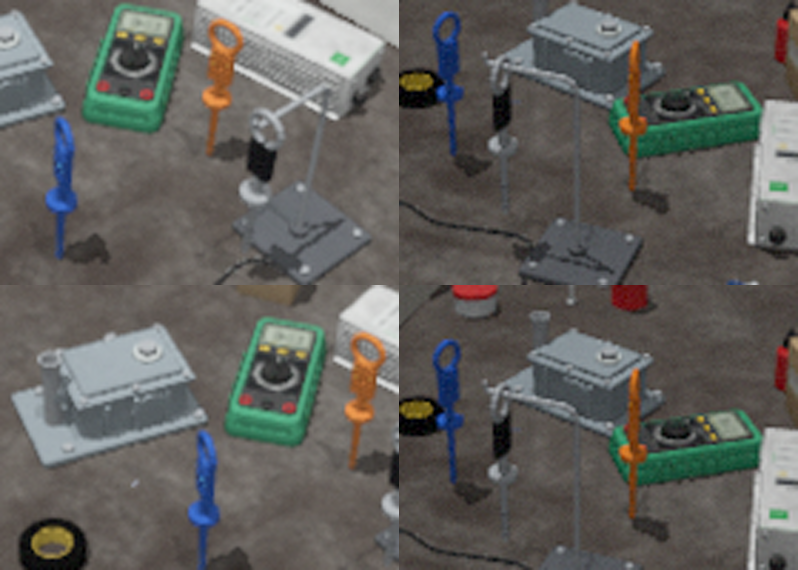

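The crop confirms it: the hanging one has a bare steel rod and collar and a black tab, while the blue and orange ones are decoys. Next I check reach from the -y side and the tube poses.

```bash
cat >> h.py <<'E'
def pose(p,yaw,side=-1,slant=np.pi/4,flip=1,roll=0.,g=.050,back=0.):
    """TCP pose for dipstick origin p, x axis yaw; roll turns the dipstick about its own x."""
    D=(Rot.from_euler('z',yaw)*Rot.from_euler('x',roll)).as_matrix()
    z=D@[0,-side*np.sin(slant),-np.cos(slant)]; y=flip*D[:,0]; x=np.cross(y,z)
    pos=np.asarray(p)+D[:,2]*g-z*(.006+back)
    return pos,Rot.from_matrix(np.stack([x,y,z],1)).as_quat()
STAND_YAW=-.2
DIP=np.array([.560,-.247,.1155]); TUBE=np.array([.523,.156,.100])
E
python3 - <<'E'
from h import *
for side in(-1,1):
  for flip in(1,-1):
    print('grasp',side,flip,[None if q is None else np.round(q,2) for q in(r.solve_ik(*pose(DIP,STAND_YAW,side,flip=flip,back=b)) for b in(0,.12))])
    for dy in np.arange(-180,180,45):
        y=np.radians(dy); q=r.solve_ik(*pose(TUBE,y,side,flip=flip)); q2=r.solve_ik(*pose(TUBE+[0,0,.13],y,side,flip=flip)); q3=r.solve_ik(*pose(TUBE+[0,0,.2],y,side,flip=flip,roll=side*np.pi/2))
        q4=r.solve_ik(*pose(TUBE+[0,0,.2],y,side,flip=flip,roll=-side*np.pi/2))
        if q is not None and q2 is not None: print(side,flip,dy,np.round(q,2),q3 is not None,q4 is not None)
E
```

```text
grasp -1 1 [array([-0.83,  0.79,  1.22,  0.61,  1.64, -0.75]), array([-0.92,  0.8 ,  0.95,  0.6 ,  1.91, -0.67])]
-1 1 -180 [ 0.49  0.73  1.41 -0.68  1.47 -2.42] True False
-1 1 -45 [-0.18  0.37  2.15  1.43  0.63 -0.62] True True
-1 1 0 [-0.25  0.57  1.75  0.82  1.21 -0.7 ] True True
-1 1 45 [-0.1   0.78  1.3   0.47  1.71 -0.98] True False
-1 1 90 [ 0.11  0.92  1.    0.08  2.01 -1.46] True False
-1 1 135 [ 0.32  0.9   1.05 -0.34  1.91 -2.03] True False
grasp -1 -1 [array([-0.83,  0.79,  1.22,  0.61,  1.64,  2.39]), array([-0.92,  0.8 ,  0.95,  0.6 ,  1.91,  2.47])]
-1 -1 -180 [ 0.49  0.73  1.41 -0.68  1.47  0.72] True False
-1 -1 0 [-0.25  0.57  1.75  0.82  1.21  2.44] True True
-1 -1 45 [-0.1   0.78  1.3   0.47  1.71  2.16] True False
-1 -1 90 [0.11 0.92 1.   0.08 2.01 1.68] True False
-1 -1 135 [ 0.32  0.9   1.05 -0.34  1.91  1.11] True False
grasp 1 1 [array([-0.2 ,  0.66,  1.51, -0.88,  1.17,  0.44]), array([-0.06,  0.59,  1.37, -0.79,  1.4 ,  0.37])]
1 1 -180 [-0.25  0.57  1.75  0.82  1.21  2.44] True True
1 1 -135 [-0.1   0.78  1.3   0.47  1.71  2.16] True False
1 1 -90 [0.11 0.92 1.   0.08 2.01 1.68] True False
1 1 -45 [ 0.32  0.9   1.05 -0.34  1.91  1.11] True False
1 1 0 [ 0.49  0.73  1.41 -0.68  1.47  0.72] True False
grasp 1 -1 [array([-0.2 ,  0.66,  1.51, -0.88,  1.17, -2.7 ]), array([-0.06,  0.59,  1.37, -0.79,  1.4 , -2.77])]
1 -1 -180 [-0.25  0.57  1.75  0.82  1.21 -0.7 ] True True
1 -1 -135 [-0.1   0.78  1.3   0.47  1.71 -0.98] True False
1 -1 -90 [ 0.11  0.92  1.    0.08  2.01 -1.46] True False
1 -1 -45 [ 0.32  0.9   1.05 -0.34  1.91 -2.03] True False
1 -1 0 [ 0.49  0.73  1.41 -0.68  1.47 -2.42] True False
1 -1 135 [-0.18  0.37  2.15  1.43  0.63 -0.62] True True
```

```bash
python3 - <<'E'
from h import *
s=r.read_state(); r.move_straight(s['eef_pos']+[0,0,.1],speed=.25)
p,q=pose(DIP,STAND_YAW,back=.12); r.reach(p+[0,0,.12],q); r.move_straight(p,speed=.25)
r.hold(.2)
im,P=cloud('wrist'); np.savez('w1.npz',im=im,P=P); cv2.imwrite('pics/w1.png',im[...,::-1])
print(r.read_state()['time_s'],r.read_state()['eef_pos'],p)
E
```

```text
4.7667 [ 0.54257594 -0.33458447  0.25621472] [ 0.54229947 -0.33431948  0.25459545]
```

View pics/w1.png

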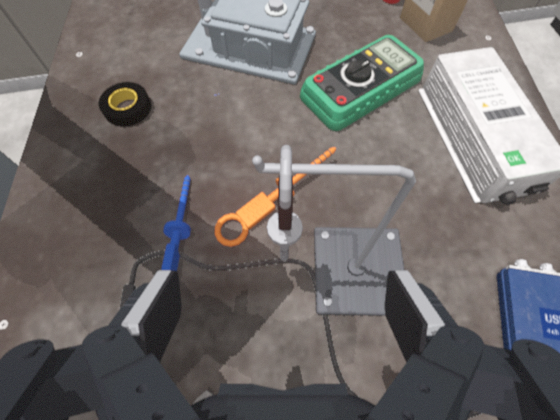

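The wrist picture shows the dipstick at (285,215) on the bar, which runs from (258,160) to (408,170). The orange (280,195) and blue (178,225) decoys now look as if they are lying down, so I check that against the scene camera while measuring.

```bash
python3 - <<'E'
from h import *
z=np.load('w1.npz');P=z['P'];im=z['im']
for u,v in((232,232),(260,208),(330,152),(186,182),(177,230),(125,100),(360,55)): print((u,v),P[v,u].round(3),im[v,u])
def st(m,n): q=P[m]; print(n,m.sum(),np.median(q,0).round(4),np.nanmin(q,0).round(4),np.nanmax(q,0).round(4))
v,u=np.mgrid[:420,:560]
box=(u>250)&(u<425)&(v>130)&(v<300)&(P[...,2]>.1)
k=lambda a,b,m=True:box&(P[...,2]>a)&(P[...,2]<b)&m
st(k(.203,.22,(u>305)&(u<395)),'bar')
for a in(320,350,380): st(k(.2,.222,abs(u-a)<6),a)
st(k(.14,.195,(u<300)&(u>270)),'tab'); st(k(.1,.132,(u<305)&(u>260)),'collar'); st(k(.1,.2,u>330),'post'); st(k(.222,.24,(u<300)&(u>275)),'eyetop'); st(k(.2,.24,u<268),'hook end')
im2,P2=cloud('scene'); cv2.imwrite('pics/scene1.png',cv2.resize(im2[130:330,200:450],None,fx=2.5,fy=2.5)[...,::-1])
E
```

```text
(232, 232) [ 0.511 -0.188 -0.   ] [96 81 79]
(260, 208) [ 0.549 -0.172  0.017] [255 186 106]
(330, 152) [ 0.648 -0.117  0.027] [199 137 102]
(186, 182) [ 0.464 -0.114  0.009] [ 74 124 218]
(177, 230) [ 0.451 -0.184  0.023] [ 47  76 146]
(125, 100) [0.386 0.048 0.001] [104  90  60]
(360, 55) [0.73  0.031 0.038] [62 64 65]
bar 880 [ 0.5995 -0.2549  0.2151] [ 0.5733 -0.2628  0.2109] [ 0.6264 -0.2467  0.2175]
320 110 [ 0.582  -0.2515  0.215 ] [ 0.5786 -0.2537  0.2114] [ 0.5858 -0.2473  0.2167]
350 110 [ 0.5998 -0.2549  0.2152] [ 0.5963 -0.2578  0.212 ] [ 0.6037 -0.2504  0.2171]
380 109 [ 0.6174 -0.2591  0.215 ] [ 0.6136 -0.2615  0.211 ] [ 0.6212 -0.2556  0.2171]
tab 422 [ 0.5594 -0.2576  0.173 ] [ 0.5548 -0.2593  0.1458] [ 0.5689 -0.2329  0.1872]
collar 719 [ 0.5598 -0.2506  0.1232] [ 0.5474 -0.2608  0.1153] [ 0.5766 -0.2318  0.1274]
post 548 [ 0.638  -0.2647  0.162 ] [ 0.6367 -0.2665  0.1001] [ 0.6425 -0.2604  0.1998]
eyetop 73 [ 0.5619 -0.2459  0.2225] [ 0.5591 -0.2518  0.222 ] [ 0.5647 -0.239   0.2239]
hook end 192 [ 0.5466 -0.2439  0.2193] [ 0.5424 -0.2461  0.2114] [ 0.5514 -0.2396  0.2243]
```

View pics/scene1.png

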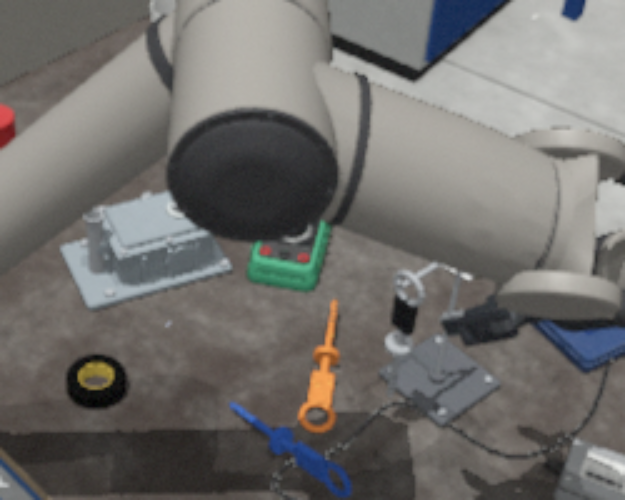

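The decoys toppled by themselves: they stood free and the arm passed well above them. They are unlisted and out of the way. Now I take the dipstick with the refined pose.

```bash
cat >> h.py <<'E'
STAND_YAW=-.212; DIP=np.array([.5615,-.2467,.1155]); EX=np.array([np.cos(STAND_YAW),np.sin(STAND_YAW),0])
E
python3 - <<'E'
from h import *
def show(n): s=r.read_state(); print(n,round(s['time_s'],2),s['eef_pos'].round(4),s['contact_force'].round(2),round(s['grip_width'],4),round(s['grip_force'],1))
command_gripper(.05,60)
p,q=pose(DIP,STAND_YAW,back=.12); r.move_straight(p,q)
p,q=pose(DIP,STAND_YAW); print(p,r.move_straight(p,q,speed=.1,max_force=8)); show('at')
command_gripper(0,60); show('closed')
a=r.read_state()['eef_pos']
print(r.move_straight(a+[0,0,.0145],speed=.05,max_force=8)); show('lift')
im,P=cloud('wrist'); cv2.imwrite('pics/w2.png',im[...,::-1])
E
```

```text
[ 0.56060728 -0.25084766  0.16974264] False
at 6.86 [ 0.5607 -0.2514  0.1702] [ 0.34  0.27 -0.45] 0.05 0.0
closed 7.3 [ 0.5606 -0.251   0.1699] [-0.79 -0.24  0.93] 0.0094 61.0
False
lift 7.74 [ 0.5607 -0.2511  0.1848] [ 0.37  0.7  -1.23] 0.0091 61.0
```

View pics/w2.png

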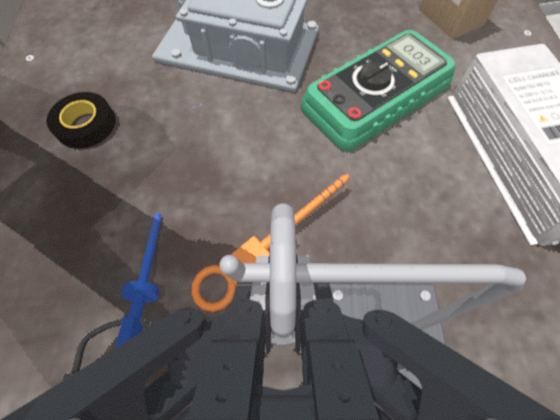

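The dipstick is gripped and lifted, with the bar (235–520, 272) passing through the middle of the eye at (283,270). Next I draw it off and carry it above the tube, with the gripper on the +y side so that both fixed cameras see the rod and the tube.

```bash
cat >> h.py <<'E'
from scipy.optimize import least_squares
def cyl(Q,rad,tilt=False):
    """axis (x,y at mean z, slopes) of upright cylinder of known radius through surface points"""
    zm=Q[:,2].mean(); c=Q.mean(0)
    f=lambda v: np.hypot(*(Q[:,:2]-v[:2]-(v[2:]*(Q[:,2:]-zm) if tilt else 0)).T)-rad
    best=min((least_squares(f,list(c[:2]+.7*rad*np.array([np.cos(t),np.sin(t)]))+([0,0] if tilt else []),loss='soft_l1',f_scale=.001) for t in np.arange(0,6.3,.8)),key=lambda s:s.cost)
    return best.x,zm,np.sqrt(np.mean(best.fun**2))
def compare(dip,save=None):
    pics=[]
    for n in('scene','side'):
        im,P=cloud(n); d=np.linalg.norm(P[...,:2]-dip[:2],axis=-1); z=P[...,2]
        for nm,lo,hi,R,rad,t in(('tube',.06,.097,.022,.013,0),('rod',dip[2]-.072,dip[2]-.004,.018,.004,1),('collar',dip[2],dip[2]+.006,.026,.015,0)):
            Q=P[(d<R)&(z>lo)&(z<hi)]
            if len(Q)>5: v,zm,e=cyl(Q,rad,bool(t)); print(n,nm,len(Q),v.round(4),round(zm,3),'rms',round(e,4))
            else: print(n,nm,len(Q))
        m=optics.camera_model(n); c=np.array(m['K'])@(np.array(m['R'])@dip+m['t']); u,w=(c[:2]/c[2]).astype(int)
        u=np.clip(u,60,500);w=np.clip(w,60,360); pics.append(cv2.resize(im[w-50:w+50,u-50:u+50],None,fx=4,fy=4,interpolation=cv2.INTER_CUBIC))
    if save: cv2.imwrite(save,np.hstack(pics)[...,::-1])
YAW=np.pi
E
python3 - <<'E'
from h import *
def show(n): s=r.read_state(); print(n,round(s['time_s'],2),s['eef_pos'].round(4),s['contact_force'].round(2),round(s['grip_width'],4),round(s['grip_force'],1))
a=r.read_state()['eef_pos']
print(r.move_straight(a-.075*EX,speed=.08,max_force=8)); show('off')
a=r.read_state()['eef_pos']; r.move_straight(a+[0,0,.2],speed=.2); show('up')
p,q=pose(TUBE+[0,0,.2],YAW); print(r.solve_ik(p,q)); r.reach(p,q); show('over')
p,q=pose(TUBE+[0,0,.1],YAW); r.move_straight(p,q,speed=.12); r.hold(.4); show('hover'); print(p)
compare(TUBE+[0,0,.1],'pics/hover.png')
E
```

```text
False
off 8.88 [ 0.4876 -0.2353  0.1845] [-0.15  0.04 -0.74] 0.0092 61.0
up 10.03 [ 0.4874 -0.2351  0.3834] [-0.18  0.53 -0.37] 0.0089 61.0
[ 0.48817668  0.54604909  1.15996231 -0.69740575  1.80626329 -2.69047879]
over 11.86 [0.5232 0.1594 0.3539] [-0.07  1.24  0.07] 0.0092 60.9
hover 13.24 [0.523  0.1603 0.2545] [-0.24 -0.08 -1.22] 0.0094 60.9
[0.523      0.16024264 0.25424264]
scene tube 96 [0.5257 0.1542] 0.077 rms 0.0035
scene rod 46 [0.5171 0.1526 0.0519 0.0712] 0.161 rms 0.0015
scene collar 27 [0.5216 0.1556] 0.204 rms 0.0032
side tube 51 [0.525  0.1588] 0.079 rms 0.0033
side rod 35 [ 0.5256  0.1533 -0.0403 -0.0137] 0.163 rms 0.0019
side collar 6 [0.5262 0.1564] 0.204 rms 0.0021
```

View pics/hover.png

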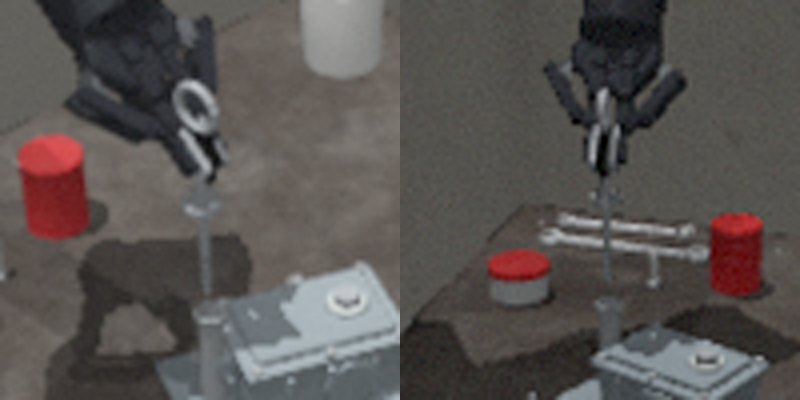

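The hover crop shows the rod almost over the tube mouth in both views: scene rod (206,190→295) over rim (211,312), and side rod (606,280) over rim (609,305). I refine this with averaged frames using only the rim zone, then lower under guard.

```bash
python3 - <<'E'
from h import *
dip=TUBE+[0,0,.1]
for n in('scene','side'):
    Ps=[];ims=[]
    for i in range(5): im,P=cloud(n);Ps.append(P);ims.append(im.astype(float))
    P=np.nanmedian(Ps,0); im=np.mean(ims,0); np.savez(n+'h.npz',P=P,im=im)
    d=np.linalg.norm(P[...,:2]-dip[:2],axis=-1);z=P[...,2]
    for nm,lo,hi,rad in(('rim',.086,.106,.013),('collar',.198,.210,.015),('rodlo',.125,.16,.004),('rodhi',.16,.196,.004)):
        Q=P[(d<.024)&(z>lo)&(z<hi)]
        v,zm,e=cyl(Q,rad); print(n,nm,len(Q),'fit',v.round(4),'mid',((Q.min(0)+Q.max(0))/2).round(4),'med',np.median(Q,0).round(4),'rms',round(e,4))
E
```

```text
scene rim 54 fit [0.5219 0.1525] mid [0.5211 0.1552 0.0939] med [0.5206 0.1556 0.0964] rms 0.0033
scene collar 58 fit [0.521  0.1566] mid [0.5181 0.154  0.2052] med [0.5146 0.1512 0.2061] rms 0.0044
scene rodlo 23 fit [0.5194 0.1555] mid [0.5182 0.1534 0.1423] med [0.5174 0.1529 0.1431] rms 0.0009
scene rodhi 25 fit [0.5194 0.1556] mid [0.5178 0.1544 0.1759] med [0.5171 0.1531 0.1773] rms 0.0009
side rim 38 fit [0.5274 0.1564] mid [0.5263 0.1549 0.0948] med [0.5273 0.1497 0.0979] rms 0.003
side collar 23 fit [0.5233 0.1552] mid [0.5256 0.1539 0.2063] med [0.5282 0.1466 0.2082] rms 0.0031
side rodlo 17 fit [0.5253 0.1556] mid [0.5248 0.1517 0.1438] med [0.5238 0.1523 0.1435] rms 0.0012
side rodhi 19 fit [0.5244 0.1557] mid [0.5254 0.1535 0.178 ] med [0.5262 0.1527 0.1777] rms 0.0016
```

The rod is vertical and the tube lies about 1.7 mm farther in +x. I correct for that and lower under guard.

```bash
sed -i 's/^YAW=np.pi/YAW=np.pi; TUBE=np.array([.5247,.1558,.100])/' h.py; cat >> h.py <<'E'
def show(n): s=r.read_state(); print(n,round(s['time_s'],2),s['eef_pos'].round(4),s['contact_force'].round(2),s['torque'].round(3),round(s['grip_width'],4),round(s['grip_force'],1))
E
python3 - <<'E'
from h import *
p,q=pose(TUBE+[0,0,.1],YAW); r.move_straight(p,q,speed=.03); r.hold(.2); show('aligned'); print(p)
for h,f in((.07,4),(.055,4),(.035,4),(.015,5)):
    p,q=pose(TUBE+[0,0,h],YAW); s=r.move_straight(p,q,speed=.04,max_force=f); show((h,s))
    if s: break
E
```

```text
aligned 14.29 [0.5247 0.16   0.2542] [-0.19 -0.76 -0.08] [ 0.403 -0.009  0.002] 0.0094 60.9
[0.5247     0.16004264 0.25424264]
(0.07, False) 15.19 [0.5248 0.1601 0.2244] [ 0.17  0.01 -0.44] [0.406 0.031 0.01 ] 0.0092 60.9
(0.055, False) 15.72 [0.5247 0.16   0.209 ] [-0.69  0.19 -0.35] [0.439 0.028 0.017] 0.0092 60.9
(0.035, False) 16.37 [0.5247 0.16   0.1892] [-0.25  0.38  0.33] [ 0.42   0.031 -0.008] 0.0092 60.9
(0.015, False) 17.02 [0.5247 0.16   0.1692] [ 0.66 -0.62 -1.34] [ 0.431 -0.003 -0.052] 0.0092 60.9
```

```bash
python3 - <<'E'
from h import *
p,q=pose(TUBE+[0,0,-.004],YAW); s=r.move_straight(p,q,speed=.02,max_force=8); show(s); r.hold(.4); show('held')
ims=[]
for n in('scene','side'):
    im,P=cloud(n); m=optics.camera_model(n); c=np.array(m['K'])@(np.array(m['R'])@TUBE+m['t']); u,w=(c[:2]/c[2]).astype(int)
    ims.append(cv2.resize(im[w-50:w+50,u-50:u+50],None,fx=4,fy=4,interpolation=cv2.INTER_CUBIC))
cv2.imwrite('pics/home.png',np.hstack(ims)[...,::-1])
E
```

```text
True 17.74 [0.5247 0.1599 0.1544] [0.68 0.26 3.98] [ 0.031  0.001 -0.01 ] 0.0092 61.5
held 18.14 [0.5247 0.1599 0.1544] [-0.4   1.24  5.84] [-0.058 -0.046 -0.031] 0.0093 61.6
```

View pics/home.png

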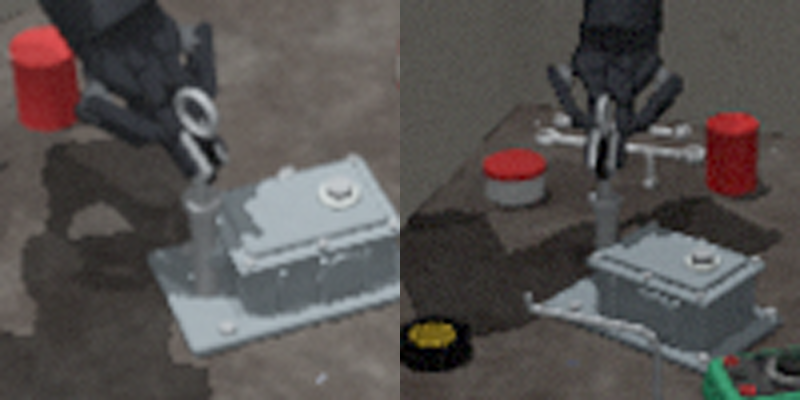

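The collar sits on the rim in both views (scene (203,195), side (605,195)), with 6–7 N seating force at the expected height, so it is home. Now I draw it out and level it.

```bash
python3 - <<'E'
from h import *
p,q=pose(TUBE+[0,0,.12],YAW); r.move_straight(p,q,speed=.06); r.hold(.3); show('out')
p,q=pose(TUBE+[0,0,.22],YAW); r.move_straight(p,q,speed=.15)
for roll in(-np.pi/4,-np.pi/2):
    p,q=pose(TUBE+[0,0,.22],YAW,roll=roll); print(p,r.solve_ik(p,q)); r.reach(p,q); show(roll)
r.hold(1.); show('still')
ims=[]
for n in('scene','side'):
    im,P=cloud(n); m=optics.camera_model(n); c=np.array(m['K'])@(np.array(m['R'])@(TUBE+[0,0,.2])+m['t']); u,w=(c[:2]/c[2]).astype(int)
    ims.append(cv2.resize(im[max(w-70,0):w+70,u-70:u+70],(400,400),interpolation=cv2.INTER_CUBIC))
cv2.imwrite('pics/level.png',np.hstack(ims)[...,::-1])
E
```

```text
out 20.7 [0.5247 0.16   0.2742] [ 0.53 -0.24 -0.8 ] [ 0.407 -0.014  0.013] 0.0091 61.1
[0.5247     0.12044466 0.36135534] [ 0.08324379  0.31006355  1.2834378   0.          1.54809131 -3.05834886]
-0.7853981633974483 22.23 [0.5243 0.1201 0.3604] [ 0.69 -0.53 -1.39] [-0.     0.007 -0.013] 0.009 61.0
[0.5247     0.10155736 0.32424264] [-0.3362151   0.37326213  1.52464075  0.73088536  1.56451622  2.67692946]
-1.5707963267948966 26.94 [0.5247 0.1016 0.3243] [0.12 0.92 0.08] [-0.42   0.006 -0.03 ] 0.0094 61.0
still 27.94 [0.5247 0.1016 0.3242] [-0.13 -0.11 -0.36] [-0.382 -0.023  0.029] 0.0095 61.0
```

View pics/level.png

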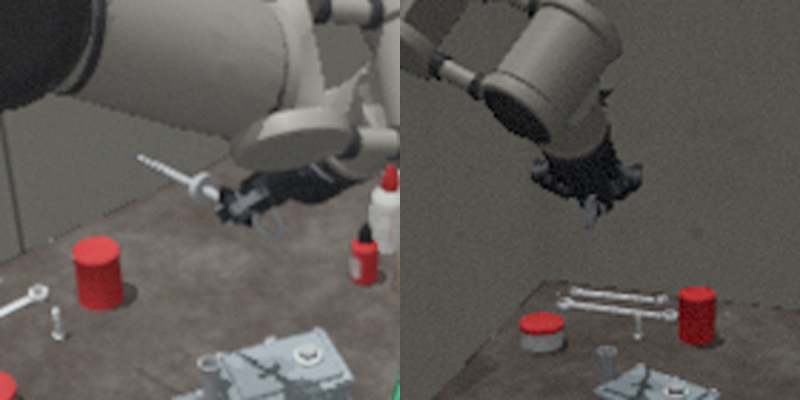

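The dipstick is held, with the rod from (140,157) to (200,185) in the scene crop, well clear of everything. I check from depth that it is level, then hand in.

```bash
python3 - <<'E'
from h import *
im,P=cloud('scene'); z=P[...,2]
Q=P[(abs(P[...,0]-.5247)<.02)&(P[...,1]>.165)&(P[...,1]<.25)&(z>.27)&(z<.37)]
s=np.polyfit(Q[:,1],Q[:,2],1)[0]; print(len(Q),'slope',s)
if len(Q)>10 and abs(s)<.12: print(r.finish_job()); show('end')
E
```

```text
58 slope 0.01595842271188578
the job is handed in; nothing more can be done
None
the job is handed in; nothing more can be done
```

I took the oil-level reading and handed the job in: the steel dipstick went fully home in the tube, came out again, and is held still and level (measured slope 0.016) about 32 cm above the bench. The unlisted blue and orange lookalikes fell over during the first approach, apparently by themselves; I saw no contact and none of the listed bystanders was touched, and the verdict was not shown to me.

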